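# Peel the top serving tray off its sticky stack and present it over the order pad

### The job

One of the two stacks of grey serving trays has a top tray with an upright pull tab at one corner; it is stuck to the tray below. Take that tab and peel the tray off: lift the tabbed corner first so that the tray tips clearly while the corner diagonally opposite still rests in the stack, then take it off, leaving the lower trays, the other stack and the shakers, tape and jug where they stand. Finish while holding the tray by its tab, level and right way up, centred over the order pad, at least a hand's breadth (10 cm) but no more than 30 cm above the counter and clear of everything; do not put it down or let go.

Things in the scene. Friction and masses are not known exactly. Their poses are not given: they have to be found in the camera images.
- tray: the tray to peel: grey plastic, 130 (x) x 180 (y) mm over its rim and 30 mm deep, 0.13 kg or so; origin at the centre of its underside, z up out of its open top. Flat rim 22 mm wide, upper face at z = +30 mm, thin skirt from its edge down to z = +19.5 mm. The pull tab stands on the rim at the -x, +y corner. Seated, its origin is 36 mm above the stack's, axes alike
- tab (a point): middle of the pull tab of the tray, at (-55, +80, +44) mm in the tray's frame, axes as the tray's. An upright plate 8 mm thick, 26 mm wide, from the rim (z = +30 mm) to z = +58 mm; broad faces towards and away from the tray's middle: pinch it from above across its 8 mm, along the tray's (-1, +1, 0). Nothing beside it is higher than the rim
- far_corner (a point): underside of the rim at the corner farthest from the tab, at (+65, -90, +26) mm in the tray's frame; the point about which the tray tips when it is peeled. Seated, it is 62 mm above the counter
- stack: the three nested lower trays under the tabbed one, loose on the counter, together about 3 kg: 130 (x) x 180 (y) mm, 54 mm high to the uppermost rim, with a shoulder up to 62 mm on which the top tray's rim rests; origin at the centre of its underside. It clings to the top tray over the first 5 mm of rise (10 to 16 N straight up, 7 to 11 N peeled)
- other_stack: a second, equal stack of four nested trays (66 mm high, 130 (x) x 180 (y) mm, about 3 kg, loose) whose top tray has no tab; leave it alone; origin at the centre of its underside
- order_pad: pale order pad lying flat, 150 (x) x 88 (y) x 11 mm, fixed; the tray is to be held over it; origin at the centre of its underside
- salt_shaker: glass shaker with grey cap and white contents, 44 mm wide, 90 mm high, loose, bystander; origin at the centre of its underside
- sugar_shaker: glass shaker with grey cap and dark contents, 44 mm wide, 90 mm high, loose, bystander; origin at the centre of its underside
- tape_roll: brown roll of tape lying flat, 93 mm wide, 48 mm high, loose, bystander; origin at the centre of its underside
- syrup_jug: syrup jug with a dark handle, 73 x 95 mm, 131 mm high, loose, bystander; origin at the centre of its underside

How it is judged (in metres and radians):
On the way:
1. the tabbed corner is lifted so that the tray tips by 6 degrees or more while its opposite corner still rests in the stack (within 8 mm of its seat) (angle between tray's own z axis and vertical above 0.105 rad and z of far_corner in the frame of stack between 0.05 and 0.07 m and z of tab in the frame of stack above 0.095 m and contact force between the fingers and tray above 0.5 N), for 0.1 s.
At the end, for the whole second after the job is handed in: the fingers hold the tray by its tab, its centre within 50 mm of the order pad's centre seen from above, its underside 90 to 310 mm above the counter, right way up and within 11 degrees of level, still and touching neither pad, jug nor stacks; the lower trays stand within 30 mm of where they were (horizontal distance between tray and order_pad below 0.05 m and height (world z) of tray between 0.09 and 0.31 m and angle between tray's own z axis and vertical below 0.2 rad and contact force between the fingers and tray above 1 N and distance between the grasp point and tab below 0.04 m and contact force between tray and order_pad below 0.1 N and contact force between tray and syrup_jug below 0.1 N and contact force between tray and other_stack below 0.1 N and contact force between tray and stack below 0.1 N and linear speed of tray below 0.05 m/s and angle between stack's own z axis and vertical below 0.05 rad and distance of stack from where it was at the start of the episode below 0.03 m); the arm keeps its last pose, push and grip.
It fails at once if the lower trays are shifted more than 30 mm or lifted or tipped with the top one (distance of stack from where it was at the start of the episode above 0.03 m or angle between stack's own z axis and vertical above 0.08 rad).
It fails at once if the stack without a tab is shifted more than 30 mm (distance of other_stack from where it was at the start of the episode above 0.03 m).
It fails at once if a shaker, the tape roll or the syrup jug is shifted more than 40 mm or knocked over (distance of any of salt_shaker, sugar_shaker, tape_roll, syrup_jug from where it was at the start of the episode above 0.04 m or angle between any of salt_shaker, sugar_shaker, tape_roll, syrup_jug's own z axis and vertical above 0.4 rad).
It also fails if it takes over 35 s, if anything falls off the work surface, if the arm or the gripper's body presses on something with over 40 N, if the wrist force passes 120 N, or if a joint passes its speed limit or range.

### The arm

A 6-joint arm with a two-finger parallel gripper is mounted at the origin on a cart in front of the work surface, level with it; the furniture and walls round the work are solid. World frame = base frame: x ahead of the robot, y to its left, z up, the work surface at z = 0. Lengths are in mm, angles in rad, forces in N, time in s.
With the tool pointing down it reaches from about 275 to 725 mm from the base axis. Payload 5.6 kg.
Tool frame: the origin (TCP) lies at the very end of the fingers, on their centre line; the grasp point (between the pads) lies 19 mm behind it; z points along the fingers, y is the line along which they close (so a half turn about z gives the same grasp; the last joint's range is limited). The gripper opens to 85 mm and grips with 20 to 120 N. Pads are 22 mm wide; open, the fingers measure 114 mm over their backs; the gripper's body (76 mm by 85 mm) begins 54 mm behind the grasp point. The pads swing forward as they close: fully open they stand 13 mm farther back than shut.
Start: joints at [0.285, 0.255, 0.108, 0, -1.424, -0.285], TCP at [549.994, 0.025, 231.283] pointing down, gripper open.
Joint ranges: [-2.95, 2.95], [-1.21, 1.97], [-1.09, 1.5], [-2.87, 1.71], [-2.94, -0.07], [-3.05, 3.05]. Speed limits (rad/s): [2.57, 2.57, 3.14, 3.14, 3.14, 3.14].

### API

Orientations are given as a rotation vector (axis times angle).
In Python, from cell import robot, vision gives the robot as it stands. The module is installed in compiled form; this text tells all that it offers.
- The arm moves only by the shell command python3 -m crank 'ROWS'. ROWS is a JSON object of lists of equal length, an entry for each row: "gripper": the closure, from -1 (fully open) to 1 (shut), so that 0 is half open; "linear": the shift along the tool's x, y, z in m, a list of three; "rotation": the turn, a rotation vector about the tool's x, y, z in rad, a list of three. In form: {"gripper": [gripper, ...], "linear": [[x, y, z], ...], "rotation": [[rx, ry, rz], ...]}. A call has 1 to 10 rows; each row shifts and turns the commanded pose from where the row before left it, along the tool's axes as they then stand; what a row does not reach is not made up. A row lasts 1/8 s, in which the tool goes at most 62.5 mm and 10.7 degrees, less where a joint would pass 70% of its speed; a pose out of reach is approached as far as the arm can. A call with a gripper value outside its range is refused whole. The fingers move at their own pace and stop on an object; the grip force is fixed at half the most. Time passes only in rows, so rows that do not move let the fingers close. It gives the time, the measured TCP pose, the force, the opening and the grip force at its end, in the units of the state.
- robot.read_state(): the state, without advancing time (a new reading comes with each control period).
- vision.grab_frame(name): name is "scene" or "side" or "wrist"; returns a dict with "image" (480x640x3 uint8, red, green, blue), "depth" (480x640 float32, mm along the optical axis (not along the pixel's ray), 0 where there is no reading), "vfov" (degrees; the focal length in pixels is half the picture's height over the tangent of half this angle, whatever the lens; pixels are square), "cx", "cy" (the principal point, pixels), "world_from_camera" (4x4, takes a point from camera to world coordinates). Camera axes: x right, y down, z forward; pixel columns grow to the right and rows downward; lengths in mm; the calibration is good to about 2 mm. A picture is of the moment at which its call begins.
- robot.finish_job(): hands the job in; it is judged then, once.
The state is a dict: "time_s": time; "joint_pos": joint angles; "joint_vel": joint speeds; "joint_efforts": joint torques, N m; "tool_pos": TCP position; "tool_rot": TCP orientation; "contact_force": force on the tool from outside, world axes, zero at the start; "moment": the same for the moment, N m; "gripper_width": finger opening in mm; "grip_force": force on a finger pad.
Only numpy, scipy, OpenCV 4.12 (cv2) and the standard library are available. Lean on these libraries where they do the work, as an engineer would, in place of code of your own. Each camera call takes 0.05 s, during which the arm holds its last target. There are 200 camera calls.

## Working session

There is one attempt and no reset: what is moved stays moved. The work goes in short steps, Python scripts to look and compute and a shell command to move; the robot and the scene stay as the last step left them, time stands still between calls to the robot, and variables do not carry over. Pictures are saved under pics/ and viewed, at most 10 in all, crops included, and the job is handed in when it is done.

```bash
mkdir -p pics
cat > h.py <<'E'
import numpy as np, cv2
from cell import robot, vision
def grab(n,save):
    f=vision.grab_frame(n); np.savez(f'pics/{save}.npz',**{k:f[k] for k in f}); cv2.imwrite(f'pics/{save}.png',f['image'][:,:,::-1]); return f
def world(f,u,v,d=None):
    fl=240/np.tan(np.radians(float(f['vfov']))/2)
    d=f['depth'][v,u] if d is None else d
    p=np.array([(u-f['cx'])/fl*d,(v-f['cy'])/fl*d,d,1.]); return (f['world_from_camera']@p)[:3]
E
python3 - <<'E'
from h import *
for n in("scene","wrist"): 
    f=grab(n,n+"0"); print(n,f['vfov'],np.round(f['world_from_camera'],2).tolist())
s=robot.read_state(); print({k:np.round(v,3).tolist() for k,v in s.items()})
a=cv2.imread('pics/scene0.png');
E
```

```text
scene 47.62465299622427 [[-0.88, -0.24, 0.4, -54.94], [-0.47, 0.43, -0.77, 1348.71], [0.01, -0.87, -0.5, 877.1], [0.0, 0.0, 0.0, 1.0]]
wrist 62.13760640453805 [[-1.0, -0.0, -0.0, 550.18], [-0.0, 0.95, 0.31, -80.09], [0.0, 0.31, -0.95, 372.23], [0.0, 0.0, 0.0, 1.0]]
{'time_s': 0.1, 'joint_pos': [0.285, 0.256, 0.107, -0.0, -1.424, -0.285], 'joint_vel': [-0.0, -0.002, 0.003, 0.002, 0.001, 0.001], 'joint_efforts': [-0.002, -38.76, 23.847, 5.378, -0.004, -0.0], 'tool_pos': [549.563, 0.038, 230.504], 'tool_rot': [2.22, -2.221, -0.002], 'contact_force': [-0.342, 0.148, 0.742], 'moment': [-0.007, 0.041, 0.015], 'grip_force': 0.0, 'gripper_width': 85.256}
```

View pics/scene0.png

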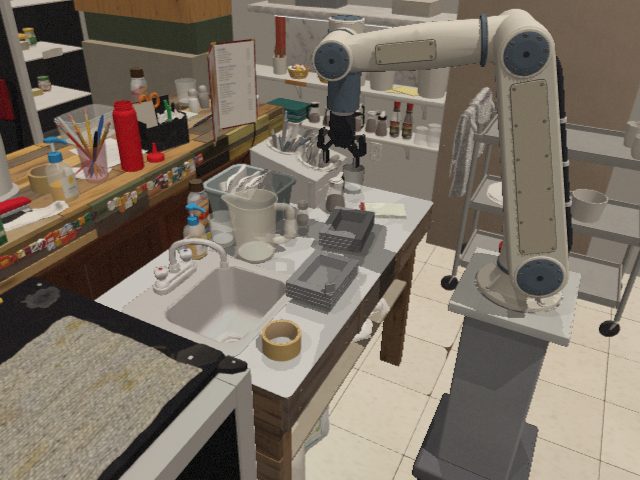

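The scene shows the two stacks at about (322,278) and (347,228), the pad at (383,210) and the tape at (281,340). I'll enlarge it.

Run:
```python
from h import *
a=cv2.imread('pics/scene0.png')[180:330,240:440]
cv2.imwrite('pics/c1.png',cv2.resize(a,None,fx=4,fy=4,interpolation=cv2.INTER_CUBIC))
f=dict(np.load('pics/scene0.npz'))
for p in [(320,255),(357,257),(322,304),(289,292),(336,209),(374,213),(330,288),(383,210),(281,345),(335,195),(352,180)]: print(p,np.round(world(f,*p)))
```

```text
(320, 255) [508. 207.  62.]
(357, 257) [452.  70.  -4.]
(322, 304) [419. 368.  34.]
(289, 292) [514. 369.  38.]
(336, 209) [582. -51.  68.]
(374, 213) [467. -89.  66.]
(330, 288) [404. 358.  82.]
(383, 210) [ 483. -221.   12.]
(281, 345) [424. 562.  49.]
(335, 195) [ 626. -134.   71.]
(352, 180) [ 637. -300.   57.]
```

View pics/c1.png

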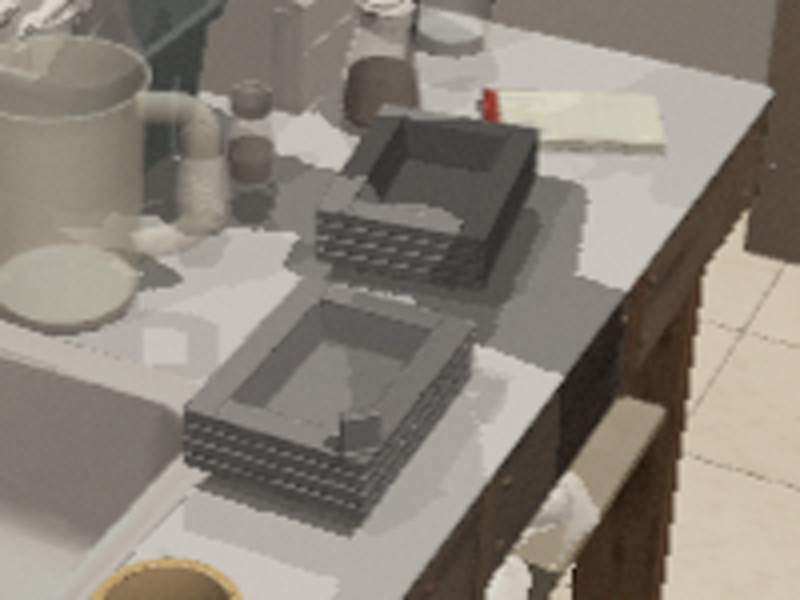

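View pics/wrist0.png

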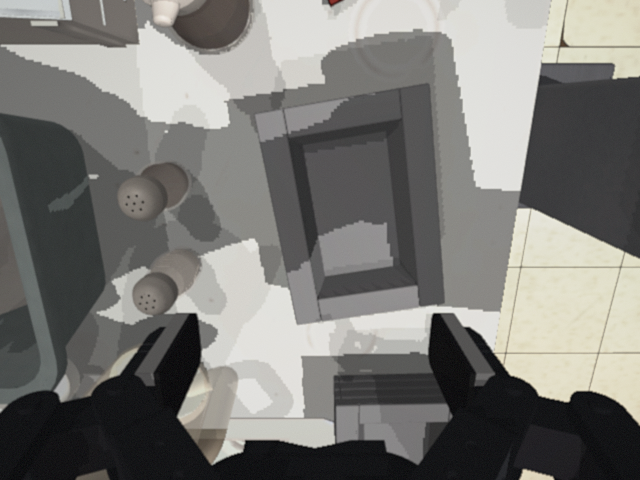

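The crop shows the tabbed tray's tab at crop (362,430). The untabbed stack stands between it and the pad, and the wrist view shows the untabbed stack at (350,200) with the shakers at (140,200) and (155,290). Next I'll fit poses from depth.

Run:
```python
from h import *
f=dict(np.load('pics/scene0.npz'))
fl=240/np.tan(np.radians(float(f['vfov']))/2)
v,u=np.mgrid[0:480,0:640]; d=f['depth']
P=np.stack([(u-f['cx'])/fl*d,(v-f['cy'])/fl*d,d,np.ones_like(d)],-1)@f['world_from_camera'].T
P=P[...,:3]; ok=d>0
def fit(name,u0,u1,v0,v1,z0,z1):
    m=np.zeros_like(ok); m[v0:v1,u0:u1]=1; m&=ok&(P[...,2]>z0)&(P[...,2]<z1)
    n,l,st,_=cv2.connectedComponentsWithStats(m.astype(np.uint8)); k=1+st[1:,4].argmax()
    q=P[l==k]; r=cv2.minAreaRect(q[:,:2].astype(np.float32)); print(name,len(q),np.round(q.min(0)),np.round(q.max(0)),np.round(q.mean(0)),r)
fit('tray',283,362,248,310,61,71)
fit('other',317,376,205,245,61,71)
fit('pad',357,410,195,222,7,16)
fit('tab',320,340,275,300,74,96)
fit('jug',225,300,185,250,20,140)
fit('tape',255,305,315,362,40,60)
```

```text
tray 1101 [393. 185.  61.] [531. 371.  71.] [463. 283.  66.] ((462.3936462402344, 277.60198974609375), (134.80435180664062, 187.55551147460938), 1.8233751058578491)
other 748 [ 437. -101.   61.] [593. 105.  71.] [514.  12.  66.] ((515.3384399414062, 3.73809814453125), (132.5449676513672, 191.78355407714844), 9.82012939453125)
pad 503 [ 402. -297.    7.] [ 574. -174.   16.] [ 481. -231.   12.] ((486.031005859375, -228.68283081054688), (151.64151000976562, 99.18411254882812), 23.00295066833496)
tab 81 [394. 342.  74.] [416. 369.  96.] [405. 358.  86.] ((406.083984375, 355.3043518066406), (27.202733993530273, 15.498815536499023), 45.51110076904297)
jug 1908 [616. -24.  20.] [896. 276. 140.] [703. 208.  83.] ((730.3485107421875, 134.4467315673828), (253.36947631835938, 261.51007080078125), 44.24591827392578)
tape 454 [400. 474.  40.] [491. 570.  53.] [444. 526.  47.] ((444.69268798828125, 522.8426513671875), (94.21051788330078, 90.80819702148438), 83.67225646972656)
```

```bash
python3 -m crank '{"gripper":[-1,-1,-1,-1,-1,-1,-1,-1],"linear":[[-0.0445,0.018,0],[-0.0445,0.018,0],[-0.0445,0.018,0],[-0.0445,0.018,0],[-0.0445,0.018,0],[-0.0445,0.018,0],[-0.0445,0.018,0],[-0.0445,0.018,0]],"rotation":[[0,0,0],[0,0,0],[0,0,0],[0,0,0],[0,0,0],[0,0,0],[0,0,0],[0,0,0]]}'
python3 -m crank '{"gripper":[-1,-1,-1,-1,-1,-1,-1],"linear":[[0,0,0.005],[0,0,0.005],[0,0,0.005],[0,0,0.005],[0,0,0],[0,0,0],[0,0,0]],"rotation":[[0,0,0.15],[0,0,0.15],[0,0,0.15],[0,0,0.15],[0,0,0.15],[0,0,0],[0,0,0]]}'
python3 - <<'E'
from h import *
from scipy.spatial.transform import Rotation as R
f=grab('wrist','w1'); s=robot.read_state(); print(s['joint_pos'],s['tool_pos'],R.from_rotvec(s['tool_rot']).as_matrix().round(3))
E
```

```text
time_s: 1.1
tool_pos: [405.0, 357.2, 230.9]
tool_rot: [2.221, -2.221, -0.0]
contact_force: [1.0, -0.3, 0.6]
gripper_width: 85.3
grip_force: 0.0
time_s: 1.98
tool_pos: [405.9, 356.0, 211.1]
tool_rot: [1.257, -2.879, 0.0]
contact_force: [-0.3, -0.6, -0.5]
gripper_width: 85.4
grip_force: 0.0
[ 1.00989445e+00  2.42053920e-01  4.00181332e-02 -5.43969657e-05
 -1.36897326e+00 -1.75756956e+00] [405.94583951 355.98145223 211.18599895] [[-0.68  -0.733 -0.   ]
 [-0.733  0.68  -0.   ]
 [ 0.     0.    -1.   ]]
```

View pics/w1.png

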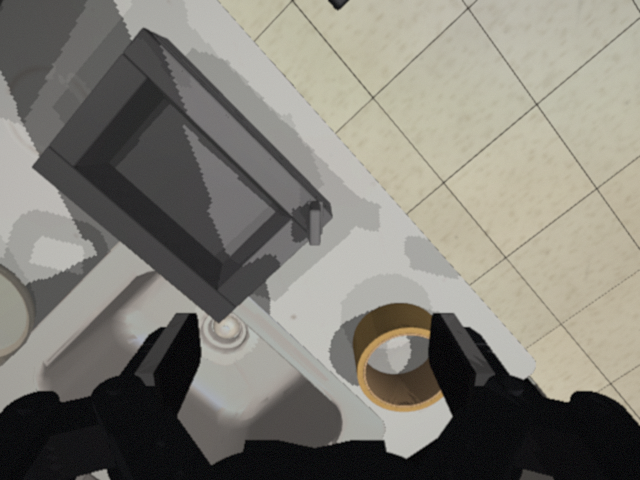

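The tab shows up edge-on at about (316,205–243), close to the pinch line, with the tape at (398,360) near the right-hand finger. Next I'll measure the tab's top and direction.

Run:
```python
from h import *
f=dict(np.load('pics/w1.npz')); d=f['depth']
fl=240/np.tan(np.radians(float(f['vfov']))/2)
v,u=np.mgrid[0:480,0:640]
P=(np.stack([(u-f['cx'])/fl*d,(v-f['cy'])/fl*d,d,np.ones_like(d)],-1)@f['world_from_camera'].T)[...,:3]
def fit(u0,u1,v0,v1,z0,z1):
    m=np.zeros(d.shape,bool); m[v0:v1,u0:u1]=1; m&=(d>0)&(P[...,2]>z0)&(P[...,2]<z1); q=P[m]
    print(len(q),q.min(0).round(),q.max(0).round(),q.mean(0).round(1),cv2.minAreaRect(q[:,:2].astype(np.float32)))
fit(290,345,190,255,88,100)
fit(290,345,190,255,75,100)
fit(20,340,15,330,60,71)
print(np.round(f['world_from_camera'],2))
```

```text
438 [395. 344.  88.] [416. 366.  95.] [404.8 354.4  92.7] ((405.2923889160156, 354.9440612792969), (25.773326873779297, 7.643665790557861), 47.19486618041992)
488 [395. 344.  75.] [416. 366.  95.] [404.  353.6  91.6] ((405.2941589355469, 354.9096984863281), (25.809091567993164, 7.749876022338867), 47.0517692565918)
23023 [393. 185.  60.] [530. 368.  71.] [459.4 266.4  65.1] ((461.97613525390625, 277.8941650390625), (132.7778778076172, 182.5107421875), 1.9141944646835327)
[[-7.3000e-01  6.4000e-01  2.1000e-01  3.5168e+02]
 [ 6.8000e-01  7.0000e-01  2.3000e-01  2.9728e+02]
 [-0.0000e+00  3.1000e-01 -9.5000e-01  3.5298e+02]
 [ 0.0000e+00  0.0000e+00  0.0000e+00  1.0000e+00]]
```

```bash
python3 -m crank '{"gripper":[-1,-1,-1,-1,-1,-1,-1,-1],"linear":[[0,0.0,0.025],[0.001,0,0.025],[0,0,0.025],[0,0,0.025],[0,0,0.02],[0,0,0.012],[0,0,0.008],[0,0,0]],"rotation":[[0,0,0],[0,0,0],[0,0,0],[0,0,0],[0,0,0],[0,0,0],[0,0,0],[0,0,0]]}'
python3 -m crank '{"gripper":[0,0.5,1,1,1,1,1,1,1,1],"linear":[[0,0,0],[0,0,0],[0,0,0],[0,0,0],[0,0,0],[0,0,0],[0,0,0],[0,0,0],[0,0,0],[0,0,0]],"rotation":[[0,0,0],[0,0,0],[0,0,0],[0,0,0],[0,0,0],[0,0,0],[0,0,0],[0,0,0],[0,0,0],[0,0,0]]}'
```

```text
time_s: 3.02
tool_pos: [405.3, 355.2, 71.2]
tool_rot: [1.254, -2.88, 0.0]
contact_force: [-0.7, -0.3, -0.1]
gripper_width: 85.1
grip_force: 0.0
time_s: 4.28
tool_pos: [405.3, 355.3, 71.6]
tool_rot: [-1.253, 2.881, 0.0]
contact_force: [-2.0, -1.1, 4.6]
gripper_width: 6.5
grip_force: 59.5
```

```bash
python3 -m crank '{"gripper":[1,1,1,1,1,1,1,1,1,1],"linear":[[0,-0.0002,-0.0041],[0,-0.0002,-0.0041],[0,-0.0002,-0.0041],[0,-0.0002,-0.0041],[0,-0.0002,-0.0041],[0,-0.0002,-0.0041],[0,-0.0002,-0.0041],[0,-0.0002,-0.0041],[0,0,0],[0,0,0]],"rotation":[[-0.02,0,0],[-0.02,0,0],[-0.02,0,0],[-0.02,0,0],[-0.02,0,0],[-0.02,0,0],[-0.02,0,0],[-0.02,0,0],[0,0,0],[0,0,0]]}'
python3 - <<'E'
from h import *
f=grab('side','s1'); grab('wrist','w2')
E
```

```text
time_s: 5.52
tool_pos: [408.1, 352.7, 103.7]
tool_rot: [1.224, -2.815, -0.226]
contact_force: [-0.0, 0.6, -1.5]
gripper_width: 6.7
grip_force: 59.5
```

View pics/w2.png

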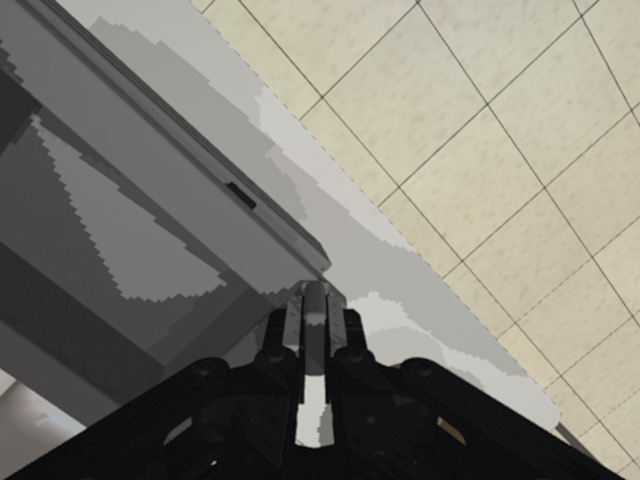

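View pics/s1.png

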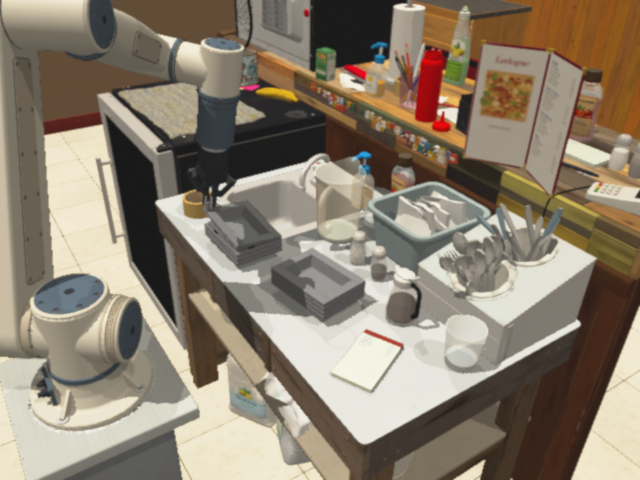

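The wrist view shows the tab at (315,300) between the pads with the rim lifted. The side view shows the tray tipped at (240,225), the rest standing, and the syrup jug at (403,295) near the pad (367,360). I'll check the tilt and the far corner by depth.

Run:
```python
from h import *
f=dict(np.load('pics/w2.npz'))
poly=np.array([[38,125],[45,125],[215,280],[130,295]])
m=np.zeros((480,640),np.uint8); cv2.fillPoly(m,[poly],1); m=cv2.erode(m,np.ones((9,9)))
q=np.array([world(f,u,v) for v,u in np.argwhere(m>0) if f['depth'][v,u]>0])
c=q.mean(0); n=np.linalg.svd(q-c,full_matrices=False)[2][2]; n*=np.sign(n[2]); print(len(q),c.round(),n.round(3),np.arccos(n[2]),np.std((q-c)@n))
# height of plane at far corner (floor plane; seated floor ~38-40): 
x=np.array([530,190]); print('floor plane at far corner',c[2]-((x-c[:2])@n[:2])/n[2])
x=np.array([408,352]); print('at tab',c[2]-((x-c[:2])@n[:2])/n[2])
f=dict(np.load('pics/s1.npz'))
for p in [(279,237),(275,236),(250,208),(215,225),(243,206)]: print(p,world(f,*p).round())
w=dict(np.load('pics/w1.npz')); print('seated floor',world(w,170,160),world(w,220,240))
# surroundings of the pad
d=f['depth'];fl=240/np.tan(np.radians(float(f['vfov']))/2);v,u=np.mgrid[0:480,0:640]
P=(np.stack([(u-f['cx'])/fl*d,(v-f['cy'])/fl*d,d,np.ones_like(d)],-1)@f['world_from_camera'].T)[...,:3]
k=(d>0)&(P[...,2]>5)&(P[...,2]<18)&(u>330)&(u<405)&(v>325)&(v<390)
q=P[k]; print('pad',len(q),cv2.minAreaRect(q[:,:2].astype(np.float32)))
k=(d>0)&(P[...,2]>90)&(P[...,0]<640)&(P[...,0]>380)&(P[...,1]<150)&(P[...,1]>-450); q=P[k]; print('tall',len(q),q.min(0).round() if len(q) else 0,q.max(0).round() if len(q) else 0)
```

```text
5990 [450. 282.  57.] [ 0.122 -0.109  0.987] 0.16447303342505226 0.6165306368036613
floor plane at far corner 37.001858122404315
at tab 70.00457595455423
(279, 237) [524. 190.  61.]
(275, 236) [514. 192.  66.]
(250, 208) [514. 326.  83.]
(215, 225) [411. 325.  62.]
(243, 206) [502. 342.  84.]
seated floor [462.31213193 249.47472237  37.26328322] [481.6261804  321.34478712  38.22845445]
pad 2399 ((489.9139099121094, -230.30926513671875), (158.36416625976562, 90.25935363769531), 25.196332931518555)
tall 574 [ 603. -370.   90.] [640. 150. 159.]
```

Tilt is 0.164 rad and the far corner is at seat height, so the peel condition is met. Now lifting off while re-levelling.

```bash
python3 -m crank '{"gripper":[1,1,1,1,1,1,1,1,1,1],"linear":[[0,0.0016,-0.01],[0,0.0016,-0.01],[0,0.0028,-0.02],[0,0.0024,-0.02],[0,0.002,-0.02],[0,0.0016,-0.02],[0,0.001,-0.02],[0,0.0005,-0.015],[0,0,0],[0,0,0]],"rotation":[[0,0,0],[0.02,0,0],[0.02,0,0],[0.02,0,0],[0.02,0,0],[0.02,0,0],[0.02,0,0],[0.02,0,0],[0.02,0,0],[0,0,0]]}'
python3 - <<'E'
from h import *
grab('wrist','w3'); grab('side','s2')
E
```

```text
time_s: 6.88
tool_pos: [407.7, 352.4, 238.8]
tool_rot: [1.254, -2.879, 0.001]
contact_force: [-0.6, 0.1, -1.8]
gripper_width: 6.6
grip_force: 59.5
```

View pics/s2.png

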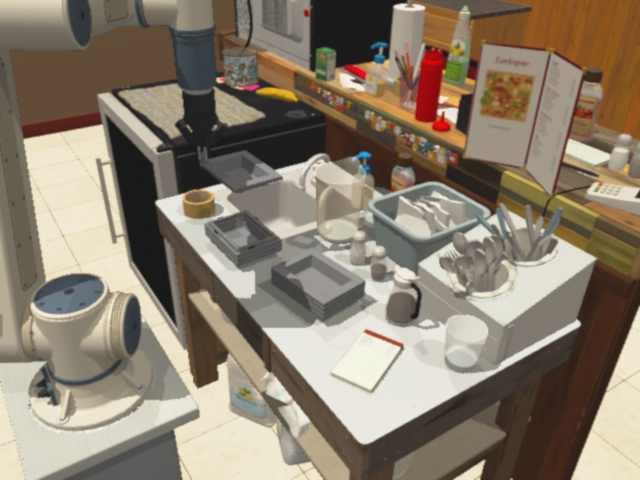

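The tray is free and level in the gripper. Next, move over the pad, about 505 mm towards -y.

```bash
python3 -m crank '{"gripper":[1,1,1,1,1,1,1,1,1,1],"linear":[[0.0118,-0.012,0],[0.0236,-0.024,0],[0.0236,-0.024,0],[0.0236,-0.024,0],[0.0236,-0.024,0],[0.0236,-0.024,0],[0.0236,-0.024,0],[0.0236,-0.024,0],[0.0236,-0.024,0],[0.0236,-0.024,0]],"rotation":[[0,0,0],[0,0,0],[0,0,0],[0,0,0],[0,0,0],[0,0,0],[0,0,0],[0,0,0],[0,0,0],[0,0,0]]}'
python3 -m crank '{"gripper":[1,1,1,1,1,1,1,1,1,1],"linear":[[0.0236,-0.024,0],[0.0236,-0.024,0],[0.0236,-0.024,0],[0.0236,-0.024,0],[0.0236,-0.024,0],[0.0118,-0.012,0],[0,0,0],[0,0,0],[0,0,0],[0,0,0]],"rotation":[[0,0,0],[0,0,0],[0,0,0],[0,0,0],[0,0,0],[0,0,0],[0,0,0],[0,0,0],[0,0,0],[0,0,0]]}'
python3 - <<'E'
from h import *
f=grab('wrist','w4'); grab('side','s3')
d=f['depth'];fl=240/np.tan(np.radians(float(f['vfov']))/2);v,u=np.mgrid[0:480,0:640]
P=(np.stack([(u-f['cx'])/fl*d,(v-f['cy'])/fl*d,d,np.ones_like(d)],-1)@f['world_from_camera'].T)[...,:3]
k=(d>0)&(P[...,2]>190)&(P[...,2]<245)&(P[...,1]<-170); q=P[k]; print(len(q),q.min(0).round(),q.max(0).round())
for p in [(30,220),(90,330),(180,340)]: print(p,world(f,*p).round())
cv2.imwrite('pics/v4.png',np.vstack([cv2.resize(cv2.imread(f'pics/{n}.png'),(400,300)) for n in('w4','s3')]))
E
```

```text
time_s: 8.22
tool_pos: [421.7, 30.9, 239.5]
tool_rot: [1.253, -2.881, 0.0]
contact_force: [0.4, 0.1, -0.8]
gripper_width: 7.3
grip_force: 59.5
time_s: 9.48
tool_pos: [430.5, -151.6, 239.7]
tool_rot: [-1.255, 2.88, -0.0]
contact_force: [-0.7, 0.1, -1.9]
gripper_width: 7.2
grip_force: 59.5
72968 [ 421. -305.  204.] [ 554. -170.  236.]
(30, 220) [ 506. -263.  206.]
(90, 330) [ 525. -209.  214.]
(180, 340) [ 503. -174.  206.]
```

View pics/v4.png

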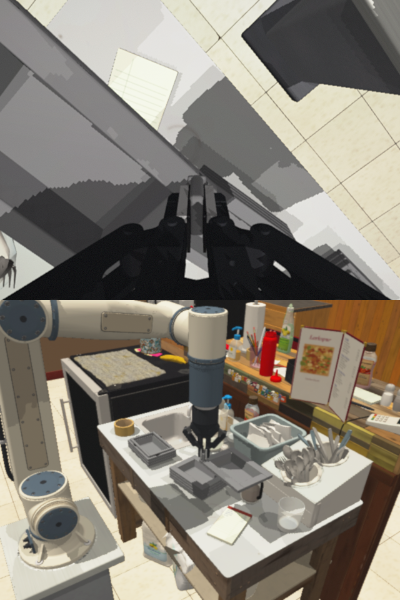

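The tray is over the pad: rim x 421–554, floor about 206 mm and level at both ends, with nothing touching it. Handing in.

```bash
python3 -c "
from cell import robot
print(robot.finish_job())"
```

```text
the job is handed in; nothing more can be done
None
```

I peeled the tabbed tray off and handed the job in, with the tray held level by its tab about 20 cm above the counter, centred over the order pad to within about 1 cm; no pass or fail came back.

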